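# Cull the two misfit rails and close up the row

## Task

Five mortised pine rails lie side by side on the marking board, but one is cut short and one has a corner broken off its end: slide these two out of the row over the pale line, without lifting them off the board, so that they lie flat and wholly in the reject bay, still roughly parallel to the row. Then push the three sound rails up against the far stop so that they lie straight with no gaps, pressing the whole row against it by hand with about 15 newtons (never over 40) for about half a second, and let go. Leave the sound rails' ends lined up by the side fence and the other things on the bench alone.

Things in the scene. Friction and masses are not known exactly. Their poses are not given: they have to be found in the camera images.
- board: Dark hardboard marking board fixed to the bench, 400 mm along y, x from -215 to +145 mm, 15 mm thick; origin on its underside, its top at z = 15 mm. Its x axis points to the stop, away from the robot (turned up to 0.25 rad); its y axis from the side fence to the reject bay. A pale line across it at y = 0 divides row and bay. No wall at the near edge.
- row (a point): Middle of the row on the board's top (board x = 0, y = -93 mm), axes as the board's. Five rails lie here side by side, in any order, parallel to the board's y, at x = -95, -47.5, 0, 47.5 and 95 mm from here (within 1 mm), about 3.5 mm apart. Each takes about 1 N to slide.
- fence (a point): Foot of the side fence's face, on the board's top at board x = 0, y = -170 mm; axes as the board's. The aluminium fence runs along x beside the rails' ends (about 2 mm off), 35 mm high above the board's top.
- stop: Fixed aluminium stop at the far (+x) end of the row, 22 mm thick, 170 mm long (board y = -180 to -10 mm), 35 mm high above the board's top; origin at the foot of the face that the rails are pressed against. Rigid.
- stop_face (a point): Foot of the stop's face, on the board's top at the row's middle (board x = +121 mm, y = -93 mm, z = 15 mm); axes as the board's. A rail closed up tight on the stop has its origin at x = -22 mm from here, the next -66, the third -110.
- bay (a point): Middle of the reject bay on the board's top (board x = 0, y = +94 mm, z = 15 mm); axes as the board's. The bay is the half of the board with y > 0, closed at y = +188 mm by a strip 12 mm high above the board's top.
- rail_a: A sound rail. Pine, 44 mm wide (x), 36 mm high, lying along its y axis, about 0.115 kg. Blind mortise (pocket open on top) centred on the origin: 27 mm (x) by 60 mm (y), 24 mm deep. Origin on the underside, 75 mm from the end near the side fence. 150 mm long (y from -75 to +75 mm).
- rail_b: A sound rail. Pine, 44 mm wide (x), 36 mm high, lying along its y axis, about 0.115 kg. Blind mortise (pocket open on top) centred on the origin: 27 mm (x) by 60 mm (y), 24 mm deep. Origin on the underside, 75 mm from the end near the side fence. 150 mm long (y from -75 to +75 mm).
- rail_c: A sound rail. Pine, 44 mm wide (x), 36 mm high, lying along its y axis, about 0.115 kg. Blind mortise (pocket open on top) centred on the origin: 27 mm (x) by 60 mm (y), 24 mm deep. Origin on the underside, 75 mm from the end near the side fence. 150 mm long (y from -75 to +75 mm).
- rail_short: The rail cut short: Pine, 44 mm wide (x), 36 mm high, lying along its y axis, about 0.115 kg. Blind mortise (pocket open on top) centred on the origin: 27 mm (x) by 60 mm (y), 24 mm deep. Origin on the underside, 75 mm from the end near the side fence. Only 121 mm long (y from -75 to +46 mm).
- rail_broken: The rail with a broken corner: Pine, 44 mm wide (x), 36 mm high, lying along its y axis, about 0.115 kg. Blind mortise (pocket open on top) centred on the origin: 27 mm (x) by 60 mm (y), 24 mm deep. Origin on the underside, 75 mm from the end near the side fence. 150 mm long, but at its +y end (y from +34 to +75 mm) only the part from x = -22 to -4 mm is left.
- offcut: Bystander: loose pine offcut 35 x 80 x 30 mm lying on the board's near strip, in front of the reject bay; origin under its centre.
- chisel: Bystander: chisel lying on the bench just beyond the stop, 220 mm long along its y axis, 26 mm high; origin under its middle.
- square: Bystander: carpenter's square lying flat on the bench at the +y end of the board: stock 110 x 24 x 18 mm (origin under its centre), steel blade 4 mm thick.
- sanding_block: Bystander: cork sanding block 110 x 60 x 30 mm on the bench at the -y end of the board; origin under its centre.
- mallet: Bystander: wooden mallet lying on the bench to the right, handle 260 mm along x, head 75 x 130 x 60 mm; origin on the bench under the handle.
- glue_pot: Bystander: glue jar, 72 mm wide, 100 mm tall, on the bench to the left; origin under its centre.
- pencil_tin: Bystander: open steel tin, 80 mm wide, 100 mm tall, on the bench to the left; origin under its centre.
There are look-alikes about, which are no part of the job. Leave any green look-alike of the rail_c alone. What is shaped like the rail_broken but green is not meant.

How it is judged:
On the way, in this order (a step that is already met when the one before it is completed fails the run):
1. the short and the broken rail both lie flat and wholly in the reject bay (y of rail_short in the frame of board between 0.073 and 0.15 m and x of rail_short in the frame of board between -0.14 and 0.14 m and z of each of rail_short, rail_broken in the frame of board below 0.02 m and angle between each of rail_short, rail_broken's own z axis and vertical below 0.08 rad and angle between the y axis of each of rail_short, rail_broken and the y axis of board, either way round below 0.35 rad and y of rail_broken in the frame of board between 0.073 and 0.15 m and x of rail_broken in the frame of board between -0.14 and 0.14 m), for 0.2 s.
2. the three sound rails are closed up on the stop and pressed against it with more than 2 N (much of a 15 N push is lost in friction) (x of each of rail_a, rail_b, rail_c in the frame of stop_face above -0.114 m and y of rail_a in the frame of stop_face between -0.015 and 0.015 m and z of each of rail_a, rail_b, rail_c in the frame of stop_face below 0.006 m and angle between each of rail_a, rail_b, rail_c's own z axis and vertical below 0.08 rad and angle between the y axis of each of rail_a, rail_b, rail_c and the y axis of board, either way round below 0.06 rad and y of rail_b in the frame of stop_face between -0.015 and 0.015 m and y of rail_c in the frame of stop_face between -0.015 and 0.015 m and (contact force between stop and rail_a above 2 N or contact force between stop and rail_b above 2 N or contact force between stop and rail_c above 2 N)), for 0.3 s.
At the end, for the whole second after the job is handed in: Both misfits lie flat on the board, origins over 73 mm past the pale line and within 0.35 rad of the board's y. The sound rails are flat, at most 4 mm of gaps in all up to the stop, within 15 mm of the row's middle line, straight within 0.06 rad. All at rest and released (all of step 1 and x of each of rail_a, rail_b, rail_c in the frame of stop_face above -0.114 m and y of rail_a in the frame of stop_face between -0.015 and 0.015 m and z of each of rail_a, rail_b, rail_c in the frame of stop_face below 0.006 m and angle between each of rail_a, rail_b, rail_c's own z axis and vertical below 0.08 rad and angle between the y axis of each of rail_a, rail_b, rail_c and the y axis of board, either way round below 0.06 rad and y of rail_b in the frame of stop_face between -0.015 and 0.015 m and y of rail_c in the frame of stop_face between -0.015 and 0.015 m and linear speed of each of rail_a, rail_b, rail_c, rail_short, rail_broken below 0.01 m/s); the robot touches nothing.
It fails at once if the row is pressed on the stop with more than 40 N (contact force between stop and rail_a above 40 N or contact force between stop and rail_b above 40 N or contact force between stop and rail_c above 40 N).
It fails at once if a misfit rail is lifted more than 20 mm off the board (z of any of rail_short, rail_broken in the frame of board above 0.035 m).
It fails at once if a bystander (offcut, chisel, square, sanding block, mallet, glue pot, pencil tin) is moved by more than 30 mm (distance of any of offcut, chisel, square, sanding_block, mallet, glue_pot, pencil_tin from where it was at the start of the episode above 0.03 m).
It also fails if it takes over 70 s, if anything falls off the work surface, if the arm or the gripper's body presses on something with over 40 N, if the wrist force passes 120 N, or if a joint passes its speed limit or range.

## Robot

A 7-joint arm with a two-finger parallel gripper is mounted at the origin on the work surface. World frame = base frame: x ahead of the robot, y to its left, z up, the work surface at z = 0. Lengths are in m, angles in rad, forces in N, time in s.
With the tool pointing down it reaches from about 0.425 to 0.925 m from the base axis. Payload 6.8 kg.
Tool frame: the origin (TCP) lies midway between the tips of the shut fingers; the grasp point (between the pads) lies 19 mm behind it (arm.pinch_z is the distance from the TCP to the grasp point, in m); z points along the fingers, y is the line along which they close (so a half turn about z gives the same grasp; the last joint's range is limited). The gripper opens to 88 mm and grips with 3 to 60 N. Pads are 20 mm wide; open, the fingers measure 115 mm over their backs; the gripper's body (75 mm by 178 mm) begins 61 mm behind the grasp point.
Start: joints at [1.136, 0.477, 0.022, 1.555, -0.011, 1.109, -0.083], TCP at [0.217, -0.639, 0.223] pointing down, gripper open.
Joint ranges: [-2.96, 2.96], [-0.34, 2.1], [-1.41, 1.46], [0.24, 2.44], [-1.37, 4.51], [0.17, 1.92], [-2.96, 2.96]. Speed limits (rad/s): [2.39, 2.39, 3.14, 3.14, 3.14, 3.14, 3.14].

## Interface

Orientations are given as a unit quaternion [w, x, y, z].
In Python, from rig import arm, cams, ticket gives the robot as it stands. Calls block until the motion is done:
- arm.reach(position, orientation): joint-space move of the TCP to a pose.
- arm.movel(position, rate=0.15, orientation=None, guard=None): straight line of the TCP; orientation=None keeps the orientation; rate is the mean speed in m/s. With guard (N) it stops when the force on the tool has changed by that much, and returns True; else False.
- arm.move_joints(angles): joint-space move.
- arm.gripper_to(opening, newtons=None): finger opening in m; newtons is the grip in N (None keeps the last); returns when the fingers have stopped.
- arm.pause(seconds).
- arm.solve_ik(position, orientation): joint angles nearest the present ones, or None.
- arm.read_state(): the state.
- cams.get_image(name): name is "side" or "top"; returns the picture (480x640x3 uint8, red, green, blue); there is no depth.
- cams.get_calibration(name): a dict with "K" (3x3 intrinsics, pixels), "R" (3x3) and "t" (3): a world point X has camera coordinates R X + t. Camera axes: x right, y down, z forward; pixel columns grow to the right and rows downward; lengths in m; the calibration is good to about 2 mm. A picture is of the moment at which its call begins. get_calibration takes no time and is no camera call.
A pose or a line that the arm cannot do raises arm.PlanningError and nothing moves.
- ticket.hand_in(): hands the job in; it is judged then, once.
The state is a dict: "time_s": time; "joints": joint angles; "joint_velocities": joint speeds; "tau": joint torques, N m; "tool_pos": TCP position; "orientation": TCP orientation; "ft_force": force on the tool from outside, world axes, zero at the start; "torque": the same for the moment, N m; "grip_width": finger opening in m; "finger_force": force on a finger pad.
Only numpy, scipy, OpenCV 4.12 (cv2) and the standard library are available. Lean on these libraries where they do the work, as an engineer would, in place of code of your own. Each camera call takes 0.05 s, during which the arm holds its last target. There are 200 camera calls.

## Working session

There is one attempt and no reset: what is moved stays moved. The work goes in short steps, each a Python script; the robot and the scene stay as the last script left them, time stands still between calls to the robot, and variables do not carry over. Pictures are saved under pics/ and viewed, at most 10 in all, crops included, and the job is handed in when it is done.

```bash
mkdir -p pics; ls
python3 - <<'E'
from rig import arm,cams,ticket
import cv2
for n in("top","side"):
    cv2.imwrite(f"pics/{n}0.png",cams.get_image(n)[:,:,::-1]); c=cams.get_calibration(n); print(n,c)
s=arm.read_state();print(s['time_s'],s['tool_pos'],s['orientation'])
E
```

```text
pics
top {'K': array([[470.07315096,   0.        , 316.03059397],
       [  0.        , 470.07315096, 243.6634214 ],
       [  0.        ,   0.        ,   1.        ]]), 'R': array([[ 0.01242563, -0.99985333,  0.01178691],
       [-0.99417989, -0.01361497, -0.10686897],
       [ 0.10701377, -0.0103904 , -0.99420325]]), 't': array([0.02239951, 0.57351665, 1.18455402])}
side {'K': array([[433.09383777,   0.        , 325.77403186],
       [  0.        , 433.09383777, 239.33935746],
       [  0.        ,   0.        ,   1.        ]]), 'R': array([[-0.89768888, -0.44051397, -0.01010544],
       [-0.24398356,  0.5160308 , -0.82108723],
       [ 0.36691511, -0.73461531, -0.57071327]]), 't': array([0.51986177, 0.19326968, 1.05363191])}
0.1 [ 0.21649667 -0.63877306  0.22179679] [-7.84569357e-04  9.86676116e-01  1.62694766e-01 -2.00509641e-04]
```

View pics/top0.png

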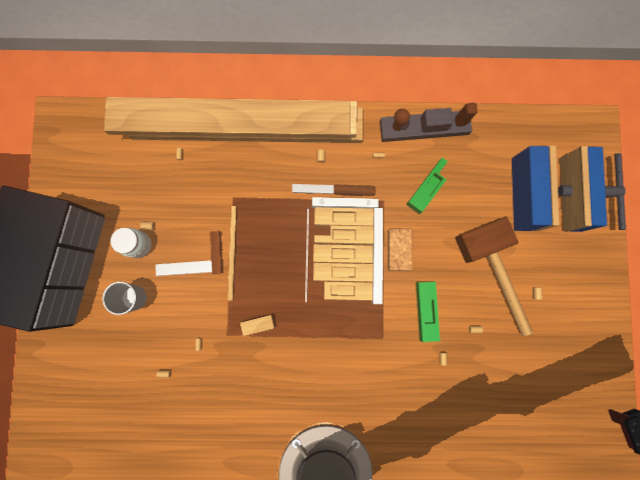

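View pics/side0.png

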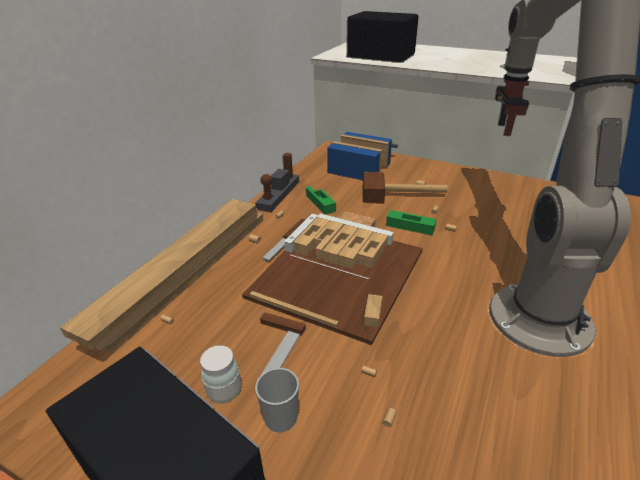

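The top view shows the white stop at about (345,202), the fence at about (378,255), and five rails at rows 217–292. The second from the stop (row 235) has the broken corner, and the nearest one (row 292) looks short. Next I'll measure the board pose and rail outlines.

```bash
cat > h.py <<'E'
import numpy as np,cv2
from rig import arm,cams,ticket
def cast(n,px,z):
    c=cams.get_calibration(n);px=np.atleast_2d(px).astype(float)
    d=np.c_[px,np.ones(len(px))]@np.linalg.inv(c["K"]).T@c["R"]; o=-c["R"].T@c["t"]
    return o+d*((z-o[2])/d[:,2])[:,None]
def proj(n,X):
    c=cams.get_calibration(n);q=(np.atleast_2d(X)@c["R"].T+c["t"])@c["K"].T
    return q[:,:2]/q[:,2:]
E
python3 - <<'E'
from h import *
im=cv2.imread("pics/top0.png");hsv=cv2.cvtColor(im,cv2.COLOR_BGR2HSV)
roi=np.zeros(im.shape[:2],np.uint8);roi[185:350,215:400]=255
print(hsv[260,270],hsv[325,330],hsv[360,300],hsv[260,330],hsv[292,350])
dark=((hsv[...,2]<105)*255).astype(np.uint8)&roi
dark=cv2.morphologyEx(dark,cv2.MORPH_OPEN,np.ones((3,3)))
cs=max(cv2.findContours(dark,0,2)[0],key=cv2.contourArea)
hull=cv2.convexHull(cs)[:,0]
W=cast("top",hull,.015)[:,:2]
r=cv2.minAreaRect(W.astype(np.float32));print(r);print(cv2.boxPoints(r))
pine=((hsv[...,0]>12)&(hsv[...,0]<28)&(hsv[...,2]>140)*1).astype(np.uint8)*255
p=pine.copy();p[:, :311]=0;p[:,376:]=0;p[:206]=0;p[305:]=0
for c in cv2.findContours(p,0,2)[0]:
    if cv2.contourArea(c)>100: print(cv2.contourArea(c),cv2.boundingRect(c))
crop=im[185:345,220:400];cv2.imwrite("pics/c1.png",cv2.resize(crop,None,fx=3.7,fy=3.7,interpolation=2))
E
```

```text
[ 11 174 139] [ 12 171 143] [ 14 176 203] [ 19 126 246] [ 20 124 248]
((0.38488250970840454, 0.13808795809745789), (0.00768793560564518, 0.005141898989677429), 1.2590402364730835)
[[0.38098297 0.14057383]
 [0.38109598 0.13543317]
 [0.38878205 0.13560209]
 [0.38866904 0.14074275]]
5305.0 (313, 206, 63, 96)
```

View pics/c1.png

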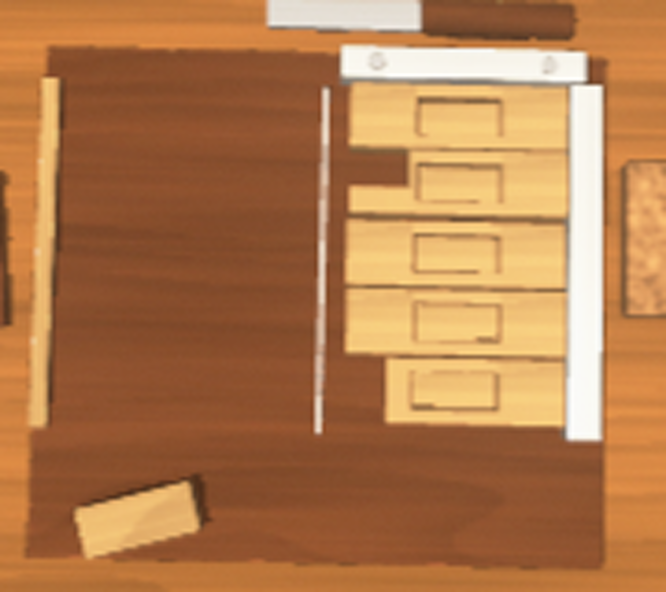

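The crop confirms it: rail 2 (mortise at crop 458,184) is broken and rail 5 (crop 455,391) is short. The sound rails are 1, 3 and 4, and the offcut at crop (140,518) is clear of the slides.

Run:
```python
from h import *
s=lambda p:np.array(p)/3.7+[220-.37,185-.37]
# mortise rim centres (top plane) from viewed rims: left,right,top,bottom
M={1:(416,502,98,137),2:(415,501,163,202),3:(412,501,233,272),4:(411,501,301,342),5:(409,497,370,409)}
P=np.array([cast("top",s([(l+r)/2,(t+b)/2]),.051)[0,:2] for l,r,t,b in M.values()]);print(P.round(4))
xs=np.array([95,47.5,0,-47.5,-95])/1e3
d=(P-P.mean(0)).T@xs/(xs@xs);print("row scale",np.linalg.norm(d),"yaw",np.arctan2(d[1],d[0]))
ln=cast("top",s([[326,88],[318,433]]),.015)[:,:2];v=ln[0]-ln[1];print("line",ln.round(4),np.arctan2(v[1],v[0]))
c=cast("top",s([[26,556],[603,567],[49,46],[606,58]]),.015)[:,:2]
for a,b in((2,0),(3,1)): v=c[a]-c[b];print("edge yaw",np.arctan2(v[1],v[0]),np.linalg.norm(v))
v=c[0]-c[1];print(np.arctan2(-v[0],v[1]),np.linalg.norm(v))
yaw=np.arctan2(d[1],d[0])
bx=np.array([np.cos(yaw),np.sin(yaw)]);by=np.array([-bx[1],bx[0]])
O=P.mean(0)+.093*by;print("board O from row",O,"from corners",c.mean(0)+.035*bx,"line y in board",(ln-O)@by)
for h in(1,-1):
  R=np.c_[np.r_[h*bx,0],np.r_[-h*by,0],[0,0,-1]]
  from scipy.spatial.transform import Rotation as Ro
  q=Ro.from_matrix(R).as_quat()[[3,0,1,2]]
  for X,Y in((47.5,-93),(47.5,100),(-95,-93),(-95,100),(-105,-93),(-20,-93)):
    p=O+bx*X/1e3+by*Y/1e3
    for z in (.034,.12):
      j=arm.solve_ik(np.r_[p,z],q);print(h,X,Y,z,None if j is None else np.round(j,2))
```

```text
[[ 0.6422 -0.0398]
 [ 0.5968 -0.0394]
 [ 0.5484 -0.0387]
 [ 0.5011 -0.0386]
 [ 0.4549 -0.0369]]
row scale 0.9901753452539988 yaw -0.014125651767405321
line [[0.6681 0.0528]
 [0.4238 0.0549]] -0.008550545512065974
edge yaw -0.012969203527275304 0.35875438198818904
edge yaw -0.008729123293240049 0.35888421381170726
-0.007385537011341441 0.3997556214009738
board O from row [0.54998535 0.05433008] from corners [0.54981573 0.05321689] line y in board [ 0.00010946 -0.00125261]
1 47.5 -93 0.034 [ 0.1   0.59 -0.19  1.87  0.16  0.69 -1.77]
1 47.5 -93 0.12 [ 0.17  0.48 -0.27  1.82  0.17  0.86 -1.77]
1 47.5 100 0.034 [-0.07  0.64 -0.38  1.81  0.33  0.75 -2.21]
1 47.5 100 0.12 [ 0.03  0.55 -0.52  1.76  0.33  0.92 -2.21]
1 -95 -93 0.034 [ 0.18  0.43 -0.28  2.2   0.23  0.54 -1.86]
1 -95 -93 0.12 [ 0.29  0.29 -0.39  2.14  0.16  0.74 -1.79]
1 -95 100 0.034 [-0.04  0.5  -0.5   2.12  0.41  0.61 -2.42]
1 -95 100 0.12 [ 0.14  0.38 -0.71  2.06  0.34  0.81 -2.36]
1 -105 -93 0.034 [ 0.19  0.42 -0.29  2.22  0.23  0.53 -1.86]
1 -105 -93 0.12 [ 0.3   0.27 -0.4   2.16  0.16  0.74 -1.79]
1 -20 -93 0.034 [ 0.13  0.51 -0.22  2.03  0.19  0.62 -1.8 ]
1 -20 -93 0.12 [ 0.22  0.39 -0.32  1.98  0.17  0.8  -1.79]
-1 47.5 -93 0.034 [ 0.46  0.68 -0.67  1.85  0.57  0.81  1.04]
-1 47.5 -93 0.12 [ 0.49  0.57 -0.71  1.8   0.45  0.94  1.14]
-1 47.5 100 0.034 [ 0.12  0.71 -0.65  1.8   0.56  0.83  0.75]
-1 47.5 100 0.12 [ 0.25  0.65 -0.85  1.74  0.56  1.01  0.75]
-1 -95 -93 0.034 [ 0.51  0.51 -0.68  2.18  0.55  0.63  1.  ]
-1 -95 -93 0.12 [ 0.67  0.38 -0.85  2.12  0.4   0.81  1.13]
-1 -95 100 0.034 [ 0.33  0.67 -1.    2.1   0.8   0.81  0.38]
-1 -95 100 0.12 [ 0.5   0.61 -1.23  2.05  0.7   0.99  0.46]
-1 -105 -93 0.034 [ 0.53  0.5  -0.7   2.2   0.55  0.62  0.98]
-1 -105 -93 0.12 [ 0.69  0.36 -0.87  2.14  0.39  0.8   1.13]
-1 -20 -93 0.034 [ 0.46  0.59 -0.64  2.01  0.53  0.71  1.04]
-1 -20 -93 0.12 [ 0.56  0.47 -0.76  1.96  0.42  0.87  1.14]
```

Board origin is about (0.550, 0.054) with yaw about -0.011. I'll slide each misfit out with the fingers spread inside its mortise, using guarded descents.

```bash
cat >> h.py <<'E'
from scipy.spatial.transform import Rotation as Ro
yaw=-.011; bx=np.array([np.cos(yaw),np.sin(yaw)]);by=np.array([-bx[1],bx[0]]);O=np.array([.550,.0537])
q=Ro.from_matrix(np.c_[np.r_[bx,0],np.r_[-by,0],[0,0,-1]]).as_quat()[[3,0,1,2]]
P=lambda x,y,z:np.r_[O+bx*x+by*y,z]
def st(m=""):
    s=arm.read_state();p=s['tool_pos'][:2]-O
    print(m,round(s['time_s'],2),"board xy",(p@bx).round(4),(p@by).round(4),"z",s['tool_pos'][2].round(4),"F",np.round(s['ft_force'],1))
E
cat > slide.py <<'E'
from h import *
def slide(x):
    arm.reach(P(x,-.093,.10),q); st("above")
    arm.movel(P(x,-.093,.056),.15)
    if arm.movel(P(x,-.093,.034),.05,guard=6): st("HIT"); arm.movel(P(x,-.093,.1)); return False
    st("in"); g=arm.movel(P(x,.106,.034),.08,guard=15); st("slid %s"%g)
    arm.movel(P(x,.101,.034),.05)   # back off the mortise wall
    arm.movel(P(x,.101,.10),.12); st("up"); return not g
E
python3 - <<'E'
from slide import *
arm.gripper_to(.022,20)
if slide(.0475): slide(-.0945)
cv2.imwrite("pics/t1.png",cv2.resize(cams.get_image("top")[180:350,210:400,::-1],None,fx=3.5,fy=3.5))
E
```

```text
above 3.75 board xy 0.0476 -0.0942 z 0.1001 F [-0.8 -0.5  0.9]
in 4.78 board xy 0.0473 -0.0929 z 0.0338 F [-1.   0.3  0.5]
slid False 7.42 board xy 0.0476 0.1058 z 0.034 F [-0.6 -2.6  2.5]
up 8.38 board xy 0.047 0.1009 z 0.0996 F [-0.2 -0.9  0. ]
above 9.32 board xy -0.0931 -0.0918 z 0.1002 F [-0.4  0.4  0.6]
in 10.36 board xy -0.0946 -0.093 z 0.0339 F [-0.4 -0.7  0.4]
slid False 13.0 board xy -0.0945 0.1058 z 0.034 F [ 0.3 -1.5  1.2]
up 13.95 board xy -0.0948 0.1008 z 0.0996 F [-0.2  0.1 -1.4]
```

View pics/t1.png

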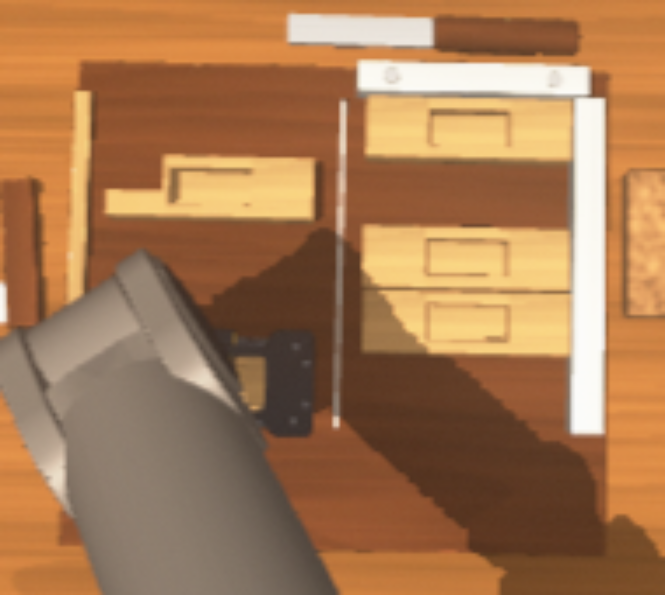

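The broken rail lies in the bay with its mortise at crop (212,187), and the sound rails are undisturbed. The short rail is hidden by the arm, so I'll move to the press start and look again.

Run:
```python
from h import *
arm.reach(P(-.103,-.093,.10),q); arm.gripper_to(.088); st()
cv2.imwrite("pics/t2.png",cv2.resize(cams.get_image("top")[180:350,210:400,::-1],None,fx=3.5,fy=3.5))
```

```text
15.9 board xy -0.103 -0.093 z 0.1 F [-1.6 -0.8  0.8]
```

View pics/t2.png

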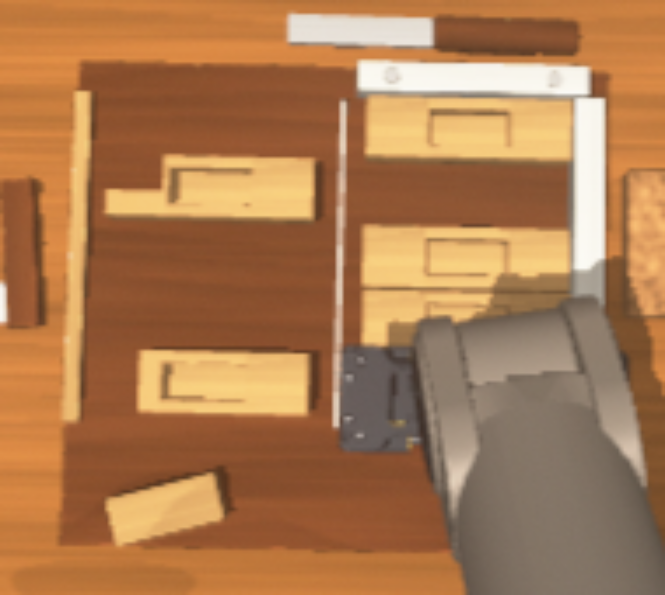

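Both misfits lie in the bay: the broken rail's mortise is at (212,187) and the short rail's at (203,382), about 0.1 m past the line at x≈337. Next I'll close up and press the row.

Run:
```python
from h import *
arm.movel(P(-.103,-.093,.05),.15); print(arm.movel(P(-.103,-.093,.024),.06,guard=6)); st("low")
f0=np.array(arm.read_state()['ft_force'][:2])@bx
F=lambda:-(np.mean([(arm.pause(.03),arm.read_state()['ft_force'][:2])[1] for _ in range(4)],axis=0)@bx-f0)
print("hit",arm.movel(P(-.030,-.093,.024),.05,guard=14)); st(); 
print("hit",arm.movel(P(-.008,-.093,.024),.012,guard=11)); st(); f=F();print(f)
x=(np.array(arm.read_state()['tool_pos'][:2])-O)@bx
for i in range(25):
    if f>13: break
    x+=.0005 if f<9 else .00025
    arm.movel(P(x,-.093,.024),.01); f=F(); print(round(x,4),round(f,1))
arm.pause(.7); print("held",F()); st()
```

```text
False
low 17.02 board xy -0.1032 -0.093 z 0.0237 F [-0.1  0.5 -0.5]
hit False
 18.62 board xy -0.0299 -0.093 z 0.0241 F [-1.5  0.3 -1.3]
hit True
 19.62 board xy -0.0217 -0.0931 z 0.0234 F [-0.5  0.6  0. ]
0.2763065110161118
-0.022 0.1
-0.0215 -0.5
-0.021 1.6
-0.0205 4.7
-0.02 6.8
-0.0195 7.4
-0.019 8.3
-0.0185 10.2
-0.0182 10.6
-0.018 11.3
-0.0177 12.0
-0.0175 12.4
-0.0172 13.5
held 13.036767331218984
 25.64 board xy -0.0214 -0.0931 z 0.0235 F [-13.1   0.5  10.5]
```

Run:
```python
from h import *
for x in(-.0168,-.0165): arm.movel(P(x,-.093,.024),.01)
arm.pause(.3);st("press");arm.pause(.4);st()
arm.movel(P(-.05,-.093,.024),.05); arm.movel(P(-.06,-.093,.13),.15)
arm.reach(np.r_[.45,-.30,.22],q); arm.pause(.3); st()
cv2.imwrite("pics/t3.png",cv2.resize(cams.get_image("top")[180:350,210:400,::-1],None,fx=3.5,fy=3.5))
```

```text
press 26.44 board xy -0.0214 -0.0931 z 0.0234 F [-14.5   1.6  13.2]
 26.84 board xy -0.0214 -0.0931 z 0.0234 F [-15.4   1.5  12.5]
 29.9 board xy -0.0957 -0.3538 z 0.2197 F [-0.3  0.2  0.2]
```

View pics/t3.png

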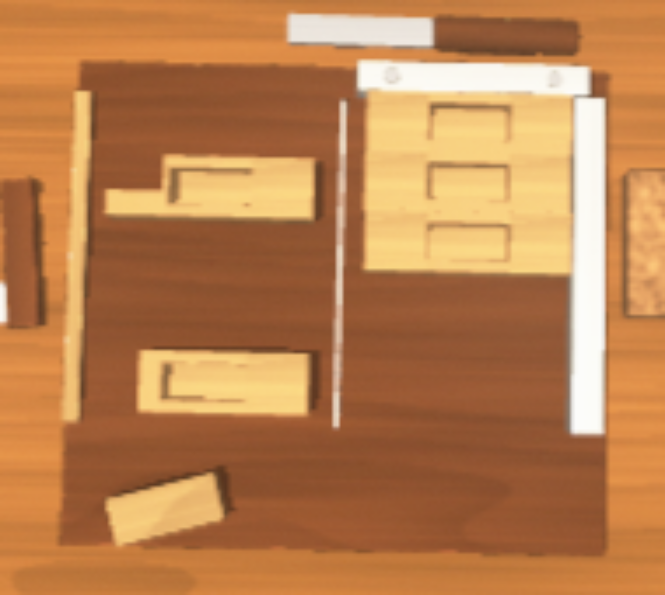

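The row is closed up and straight (crop 365–572 × 92–272), and the misfits are still in the bay. The press had about 12 N of downward drag on the near rail, though, so little of it may have reached the stop. I'll press once more with the vertical force nulled.

Run:
```python
from h import *
arm.reach(P(-.06,-.093,.13),q); arm.movel(P(-.06,-.093,.03),.15); arm.movel(P(-.028,-.093,.026),.05)
f0=np.array(arm.read_state()['ft_force'])
def F():
    m=np.mean([(arm.pause(.02),arm.read_state()['ft_force'])[1] for _ in range(4)],axis=0)-f0
    return -m[:2]@bx,m[2]
x,z=-.0225,.026; arm.movel(P(x,-.093,z),.02); t0=arm.read_state()['time_s']
for i in range(60):
    fx,fz=F(); t=arm.read_state()['time_s']
    if i%3==0 or fx>14: print(round(t,1),round(x,4),round(z,4),round(fx,1),round(fz,1))
    if (14<fx<19 and fz<4) or t>50: break
    if fx<15: x+=.0005
    elif fx>19: x-=.0003
    if fz>2: z+=.0004
    elif fz<-1: z-=.0003
    arm.movel(P(x,-.093,z),.02)
arm.pause(.6); print("held",F()); st()
arm.movel(P(-.05,-.093,.026),.05); arm.movel(P(-.06,-.093,.13),.15)
arm.reach(np.r_[.45,-.30,.22],q); arm.pause(.3); st()
cv2.imwrite("pics/t4.png",cv2.resize(cams.get_image("top")[180:350,210:400,::-1],None,fx=3.5,fy=3.5))
```

```text
33.1 -0.0225 0.026 0.6 -0.8
34.1 -0.021 0.026 0.8 -0.4
35.0 -0.0195 0.0264 5.9 1.2
36.0 -0.018 0.0268 8.8 2.5
36.9 -0.0165 0.0272 11.9 4.1
37.9 -0.015 0.028 13.5 0.9
38.2 -0.0145 0.028 14.7 2.7
held (np.float64(14.577219702983998), np.float64(2.6751409698062565))
 38.87 board xy -0.0212 -0.0932 z 0.026 F [-14.1  -0.2   4.1]
 41.96 board xy -0.0957 -0.3538 z 0.2197 F [-0.2 -0.8 -0.1]
```

View pics/t4.png

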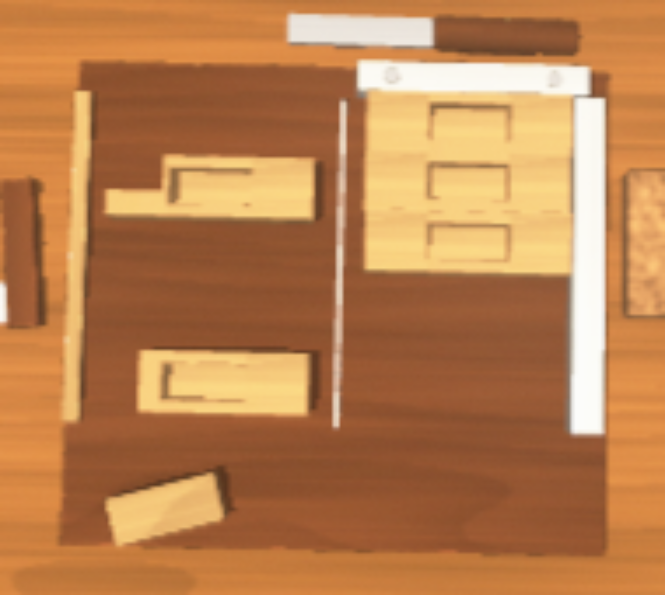

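The row is still tight against the stop, both misfits are in the bay, and the arm is clear, so I'm handing in.

```bash
python3 -c "
from rig import ticket
print(ticket.hand_in())"
```

```text
the job is handed in; nothing more can be done
None
```

The job is handed in, verdict not shown: both misfits lie in the reject bay, and the three sound rails are closed up on the stop, pressed at about 15 N (twice, since the first press dragged downward) and released.

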